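# Restock the oil filter lane first-in-first-out

## Task

Restock the filter lane so that the filters get used in the right order. First bring the old filter, left in the rear half of the lane, forward onto the pad next to the lane's front stop; only then move the three new filters from the red delivery rack onto the pads behind it, in the order of the rack counted from its carrying hoop: the one nearest the hoop right behind the old one, and the one farthest from the hoop at the rear. Stand each filter upright and centred on its own pad, set down and not dropped, never tip one over, and leave the socket on the rack where it is.

Things in the scene. Friction and masses are not known exactly. Their poses are not given: they have to be found in the camera images.
- lane: fixed steel channel (sizes in mm), 100 wide (x), 310 long (y); floor 12 above the table; side rails to 24 above the table, 92 apart inside. Front stop 55 high at its +y end (robot's left), inner face y=149; rear open. 4 black pads, 68 diameter, level with the floor, on the centre line at y=+105 (front), +35, -35, -105 (rear). Origin mid-channel at table level. Is the nearer or farther row
- rack: fixed red delivery rack: slab 100 mm wide (its x), 350 mm long (its y, from -160 to +190 mm), top 12 mm above the table; a steel carrying hoop, 60 mm high, stands across its -y end (robot's right) at y=-150 mm. Origin at table level, z up. The dishes' centres lie at y=-85 (nearest the hoop), 0 and +85 mm
- dish_slim: round flat aluminium dish of 60 mm diameter, 6 mm thick, fixed on the rack; the slim filter stands centred on it at the start. Origin at the centre of its underside (12 mm above the table), axes parallel to the rack's. The three dishes are 85 mm apart along the rack, in shuffled order
- dish_nut: round flat aluminium dish of 70 mm diameter, 6 mm thick, fixed on the rack; the hex-top filter stands centred on it at the start. Origin at the centre of its underside (12 mm above the table), axes parallel to the rack's. The three dishes are 85 mm apart along the rack, in shuffled order
- dish_wide: round flat aluminium dish of 78 mm diameter, 6 mm thick, fixed on the rack; the wide filter stands centred on it at the start. Origin at the centre of its underside (12 mm above the table), axes parallel to the rack's. The three dishes are 85 mm apart along the rack, in shuffled order
- filter_slim: Upright grey metal oil filter can; origin at the centre of its underside, z up; grip it anywhere on its round side. New filter, the slimmest and lowest: 46 mm diameter, 72 mm high in all, the top 10 mm being a round boss 30 mm wide; 0.25 kg. Stands on its dish, underside 18 mm above the table
- filter_nut: Upright grey metal oil filter can; origin at the centre of its underside, z up; grip it anywhere on its round side. New filter, the tallest: 56 mm diameter, 92 mm high in all, the top 10 mm being a hexagon nut 30 mm wide; 0.35 kg. Stands on its dish, underside 18 mm above the table
- filter_wide: Upright grey metal oil filter can; origin at the centre of its underside, z up; grip it anywhere on its round side. New filter, the widest: 64 mm diameter, 82 mm high in all, the top 10 mm being a round step 52 mm wide with a dark disc in its middle; 0.42 kg. Stands on its dish, underside 18 mm above the table
- filter_old: Upright grey metal oil filter can; origin at the centre of its underside, z up; grip it anywhere on its round side. The old filter: 60 mm diameter, 76 mm high in all, the top 10 mm being a cross of two ribs 44 mm long and 10 mm wide; 0.38 kg. Stands in the rear half of the lane at the start, underside 12 mm above the table
- socket: bystander: loose steel wrench socket, 30 mm diameter, 38 mm high, standing on the rack's +y end, about 160 mm from the rack's origin; to be left alone. Origin at the centre of its underside

How it is judged:
By the outcome, as a careful person would: the job done as asked, in the order asked, and still so for the second after the job is handed in, with the robot touching nothing.
It also fails if it takes over 91 s, if anything falls off the work surface, if the arm or the gripper's body presses on something with over 40 N, if the wrist force passes 120 N, or if a joint passes its speed limit or range.

## Robot

A 6-joint arm with a two-finger parallel gripper is mounted at the origin on the work surface. World frame = base frame: x ahead of the robot, y to its left, z up, the work surface at z = 0. Lengths are in m, angles in rad, forces in N, time in s.
With the tool pointing down it reaches from about 0.325 to 0.9 m from the base axis. Payload 6.1 kg.
Tool frame: the origin (TCP) lies between the finger pads; the fingertips stand 22 mm ahead of it and the grasp point (between the pads) lies 3 mm ahead of it (tip_reach is the distance from the TCP to the fingertips, in m); z points along the fingers, y is the line along which they close (so a half turn about z gives the same grasp; the last joint's range is limited). The gripper opens to 85 mm and grips with 20 to 120 N. Pads are 22 mm wide; open, the fingers measure 114 mm over their backs; the gripper's body (76 mm by 85 mm) begins 54 mm behind the grasp point. The pads swing forward as they close: fully open they stand 13 mm farther back than shut.
Start: joints at [-1.417, 0.22, 1.526, -0, 1.395, -0.126], TCP at [0.173, -0.601, 0.225] pointing down, gripper open.
Joint ranges: [-2.98, 2.98], [-0.91, 2.08], [0.09, 2.57], [-1.24, 4.39], [0.2, 2.65], [-2.68, 2.68]. Speed limits (rad/s): [2.57, 2.57, 3.01, 3.14, 3.14, 3.14].

## Interface

Orientations are given as a unit quaternion [x, y, z, w].
In Python, from rig import * gives the robot as it stands.
- The arm moves only by the tool step_arm, never from a script. Its argument "moves" is a list of rows, each an object with "rotation": the turn, a rotation vector about the tool's x, y, z in rad, a list of three; "xyz": the shift along the tool's x, y, z in cm, a list of three; "claw": the finger opening in cm, from 0 to 8.54. A call has exactly 10 rows; each row shifts and turns the commanded pose from where the row before left it, along the tool's axes as they then stand; what a row does not reach is not made up. A row lasts 1/10 s, in which the tool goes at most 50 mm and 8.59 degrees, less where a joint would pass 70% of its speed; a pose out of reach is approached as far as the arm can. A call is refused whole if a number of a shift passes 5 or a number of a turn 0.15, either way. A call with a gripper value outside its range is refused whole. The fingers move at their own pace and stop on an object; the grip force is fixed at half the most. Time passes only in rows, so rows that do not move let the fingers close, or fill a call up. It gives the time, the measured TCP pose, the force, the opening and the grip force at its end, in the units of the state.
- get_obs(): the state, without advancing time (a new reading comes with each control period).
- snapshot(name): name is "scene" or "side" or "wrist"; returns the picture (384x512x3 uint8, blue, green, red); there is no depth.
- get_calibration(name): a dict with "fx", "fy", "cx", "cy" (pixels), "D" ([k1, k2, p1, p2, k3] as OpenCV has them; the pictures are not rectified), "pose" (4x4, takes a point from camera to world coordinates). Camera axes: x right, y down, z forward; pixel columns grow to the right and rows downward; lengths in m; the calibration is good to about 2 mm. A picture is of the moment at which its call begins: read the wrist's pose just before it. get_calibration takes no time and is no camera call; for the wrist camera it gives the pose at the moment of the call.
- close_job(): hands the job in; it is judged then, once.
The state is a dict: "time_s": time; "qpos": joint angles; "joint_vel": joint speeds; "tau": joint torques, N m; "position": TCP position; "tool_rot": TCP orientation; "wrist_force": force on the tool from outside, world axes, zero at the start; "moment": the same for the moment, N m; "gripper_width": finger opening in m; "gripper_force": force on a finger pad.
Only numpy, scipy, OpenCV 4.12 (cv2) and the standard library are available. Lean on these libraries where they do the work, as an engineer would, in place of code of your own. Each camera call takes 0.05 s, during which the arm holds its last target. There are 200 camera calls.

## Working session

There is one attempt and no reset: what is moved stays moved. The work goes in short steps, Python scripts to look and compute and a tool call to move; the robot and the scene stay as the last step left them, time stands still between calls to the robot, and variables do not carry over. Pictures are saved under pics/ and viewed, at most 14 in all, crops included, and the job is handed in when it is done.

Besides the shell and the picture viewer there is one more tool, called as name(argument=value, ...), one argument or row to a line, values as JSON. step_arm: Moves the arm, as the interface text tells. Its arguments: {"type":"object","properties":{"moves":{"type":"array"}},"required":["moves"]}

```bash
mkdir -p pics; ls; python3 - <<'E'
from rig import *
import cv2,numpy as np
print(get_obs())
for n in ["scene","side","wrist"]:
    c=get_calibration(n); print(n,c)
    cv2.imwrite(f"pics/{n}0.png",snapshot(n))
E
```

```text
pics
{'time_s': 0.0, 'qpos': array([-1.41709474e+00,  2.21286244e-01,  1.52759481e+00,  2.32114366e-05,
        1.39469948e+00, -1.26130821e-01]), 'joint_vel': array([-0.0017494 ,  0.00187354, -0.00041458, -0.00034905,  0.00090515,
        0.0006894 ]), 'tau': array([ 1.15888761e-03, -4.96902108e+01, -3.89393878e+01, -1.81406062e-04,
        1.11846221e-02,  1.47863119e-06]), 'position': array([ 0.17251227, -0.60008157,  0.22347064]), 'tool_rot': array([ 9.90227482e-01,  1.39458046e-01, -2.27828932e-06, -9.94003185e-04]), 'wrist_force': array([-0.91378872,  0.79376661,  0.02690706]), 'moment': array([-0.00892359,  0.03856528, -0.01363576]), 'gripper_force': 0.0, 'gripper_width': 0.08568925180407841}
scene {'fx': 460.9526736373731, 'fy': 460.9526736373731, 'cx': 245.7802890754951, 'cy': 189.48682933122618, 'D': array([-0.09386891,  0.        ,  0.        ,  0.        ,  0.        ]), 'pose': array([[ 0.8634934 ,  0.36500135, -0.34807062,  0.7675916 ],
       [ 0.50411662, -0.60315887,  0.61811472, -0.37607784],
       [ 0.01567082, -0.70920617, -0.70482695,  0.52912956],
       [ 0.  
[... 327 characters left out ...]
 0.70945974, -0.68715333,  0.47803797],
       [-0.0017778 , -0.69592548, -0.7181118 ,  0.51371577],
       [ 0.        ,  0.        ,  0.        ,  1.        ]])}
wrist {'fx': 315.3229673578564, 'fy': 315.3229673578564, 'cx': 252.28888106730906, 'cy': 193.9374138154898, 'D': array([-0.02106923,  0.        ,  0.        ,  0.        ,  0.        ]), 'pose': array([[ 2.76191967e-01, -9.24313827e-01, -2.63366562e-01,
         2.37946851e-01],
       [-9.61102160e-01, -2.65847194e-01, -7.48859646e-02,
        -5.81065942e-01],
       [-7.97128827e-04,  2.73805073e-01, -9.61784875e-01,
         3.72695650e-01],
       [ 0.00000000e+00,  0.00000000e+00,  0.00000000e+00,
         1.00000000e+00]])}
```

View pics/scene0.png

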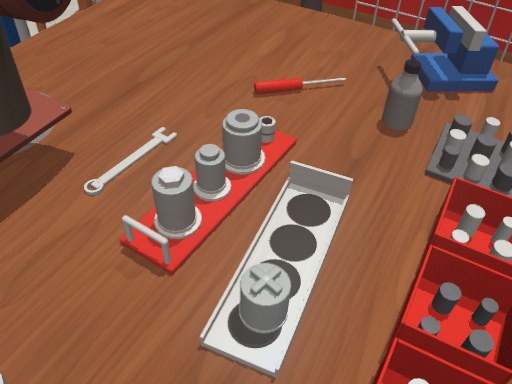

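View pics/side0.png

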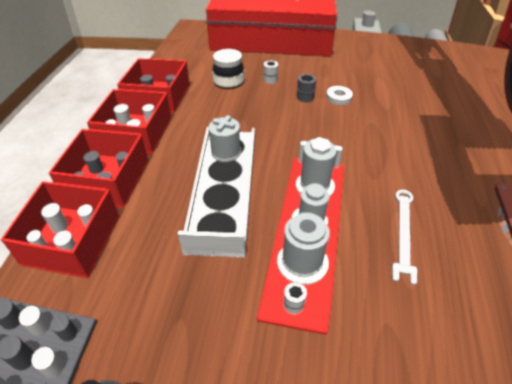

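The scene view shows the hoop at about (145,235). Counting from it, the rack holds the hex-top (175,200), slim (210,170) and wide (242,138) filters. The old filter (265,295) stands in the farther row, the lane, between its two rear pads. I'll zoom in to pick points.

```bash
python3 - <<'E'
import cv2
a=cv2.imread("pics/scene0.png")[105:365,115:365]; cv2.imwrite("pics/sc.png",cv2.resize(a,None,fx=2.3,fy=2.3,interpolation=cv2.INTER_CUBIC))
a=cv2.imread("pics/side0.png")[110:335,175:350]; cv2.imwrite("pics/si.png",cv2.resize(a,None,fx=2.6,fy=2.6,interpolation=cv2.INTER_CUBIC))
E
```

```text
(no output)
```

View pics/sc.png

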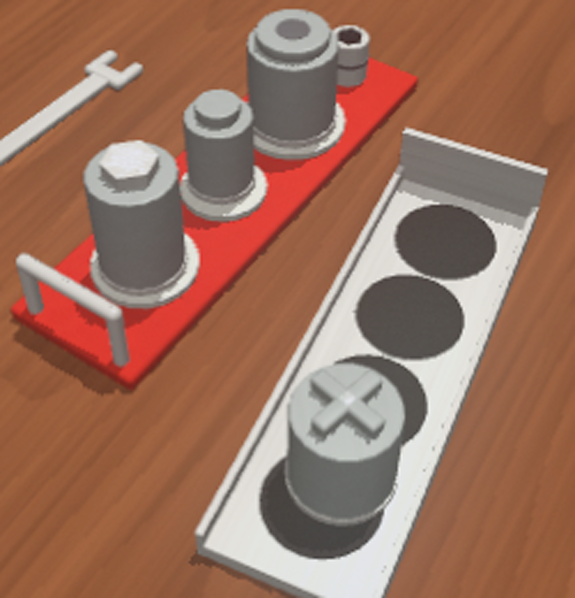

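View pics/si.png

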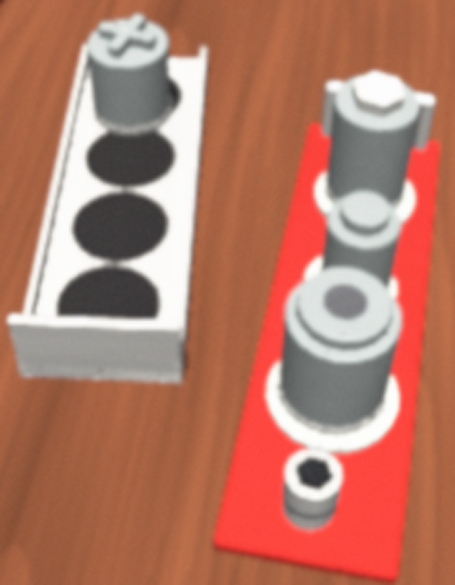

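```bash
cat > h.py <<'E'
import cv2,numpy as np
from rig import *
from scipy.optimize import least_squares
def proj(P,c):
    T=np.linalg.inv(c["pose"]);K=np.array([[c["fx"],0,c["cx"]],[0,c["fy"],c["cy"]],[0,0,1]])
    return cv2.projectPoints(np.asarray(P,float).reshape(-1,3),cv2.Rodrigues(T[:3,:3])[0],T[:3,3],K,c["D"])[0][:,0]
def bbc(P,r,c):
    t=np.linspace(0,2*np.pi,60);q=proj(np.asarray(P)+np.c_[r*np.cos(t),r*np.sin(t),0*t],c);return (q.min(0)+q.max(0))/2
def place(p,P):
    P=np.asarray(P,float);c,s=np.cos(p[2]),np.sin(p[2]);return np.array([p[0]+c*P[0]-s*P[1],p[1]+s*P[0]+c*P[1],P[2]])
def fit(obs,x0,yaw=True):
    def f(p):
        p=np.r_[p,0] if not yaw else p
        return np.concatenate([(bbc(place(p,P),r,c) if r else proj(place(p,P),c)[0])-uv for c,P,r,uv in obs])
    s=least_squares(f,x0,loss="soft_l1");return s.x,f(s.x).reshape(-1,2)
E
python3 - <<'E'
from h import *
S,D=get_calibration("scene"),get_calibration("side")
s=lambda u,v:np.array([u/2.3+115-.28,v/2.3+105-.28]); d=lambda u,v:np.array([u/2.6+175-.3,v/2.6+110-.3])
L=[(S,(0,.105,.012),.034,s(445,241)),(S,(0,.035,.012),.034,s(410,316)),(S,(-.05,.155,.055),0,s(404,129)),(S,(.05,.155,.055),0,s(547,172)),(S,(-.05,-.155,.0),0,s(200,553)),
(D,(0,.035,.012),.034,d(120,227)),(D,(0,-.035,.012),.034,d(131,156)),(D,(.05,.155,.055),0,d(10,318)),(D,(-.05,.155,.055),0,d(185,322)),(D,(-.05,.155,0),0,d(182,380))]
R=[(S,(.05,.19,.012),0,s(418,78)),(S,(.05,-.16,.012),0,s(133,378)),(S,(-.05,-.16,.012),0,s(13,312)),
(D,(.05,.19,.012),0,d(213,545)),(D,(-.05,.19,.012),0,d(398,577)),(D,(.05,-.16,.012),0,d(310,124)),(D,(-.05,-.16,.012),0,d(438,143))]
O=[(S,(0,0,.078),.03,s(346,413)),(S,(0,0,.088),0,s(347,400)),(D,(0,0,.088),0,d(128,36)),(D,(0,0,.078),.03,d(128,45))]
for n,o,x in [("lane",L,[.6,-.05,0]),("rack",R,[.4,0,0])]:
    p,r=fit(o,x);print(n,p,r.round(1).tolist())
    for y in ((.105,.035,-.035,-.105) if n=="lane" else (-.085,0,.085)): print(place(p,(0,y,0))[:2].round(4))
p,r=fit(O,[.6,-.2],False);print("old",p,r.round(1).tolist())
E
```

```text
lane [ 0.62864887 -0.01648212  0.1181488 ] [[-0.3, 1.3], [-0.3, 1.6], [0.1, -0.4], [0.2, -0.8], [-0.7, 2.1], [0.3, -0.3], [-0.3, 0.5], [-0.0, 1.4], [-1.3, 2.1], [0.6, 0.8]]
[0.6163 0.0878]
[0.6245 0.0183]
[ 0.6328 -0.0512]
[ 0.641  -0.1208]
rack [ 0.46538757  0.05339922 -0.05429271] [[1.3, -0.9], [0.2, 2.1], [-1.2, -1.8], [-0.1, -0.4], [0.6, 0.8], [-0.9, -0.4], [0.2, -0.5]]
[ 0.4608 -0.0315]
[0.4654 0.0534]
[0.47   0.1383]
old [ 0.64160084 -0.10167282] [[0.0, -0.3], [0.0, -0.4], [-0.3, -1.9], [0.0, -0.7]]
```

```bash
cat >> h.py <<'E'
def go(x,y,z,yaw=None):
    """tool-axis shift (cm) and turn from measured pose; yaw = world angle of the tool y axis"""
    from scipy.spatial.transform import Rotation as Ro
    o=get_obs();R=Ro.from_quat(o["tool_rot"]);M=R.as_matrix()
    d=M.T@(np.array([x,y,z])-o["position"])*100
    out=[o["time_s"],"shift cm",d.round(2)]
    if yaw is not None:
        c,s=np.cos(yaw),np.sin(yaw);T=np.array([[-s,c,0],[c,s,0],[0,0,-1]]).T
        out+=["turn",Ro.from_matrix(M.T@T).as_rotvec().round(4)]
    print(*out)
E
python3 -c "
from h import *
go(.640,-.101,.22,.118)"
```

```text
0.15 shift cm [ 58.72 -35.07   0.44] turn [-1.100e-03 -1.200e-03 -1.409e+00]
```

step_arm(
  moves=[
    {"rotation":[0,0,-0.14],"xyz":[0,0,0],"claw":8.54},
    {"rotation":[0,0,-0.14],"xyz":[0,0,0],"claw":8.54},
    {"rotation":[0,0,-0.14],"xyz":[0,0,0],"claw":8.54},
    {"rotation":[0,0,-0.14],"xyz":[0,0,0],"claw":8.54},
    {"rotation":[0,0,-0.14],"xyz":[0,0,0],"claw":8.54},
    {"rotation":[0,0,-0.14],"xyz":[0,0,0],"claw":8.54},
    {"rotation":[0,0,-0.14],"xyz":[0,0,0],"claw":8.54},
    {"rotation":[0,0,-0.14],"xyz":[0,0,0],"claw":8.54},
    {"rotation":[0,0,-0.14],"xyz":[0,0,0],"claw":8.54},
    {"rotation":[0,0,-0.14],"xyz":[0,0,0],"claw":8.54},
  ],
)

```text
time_s: 1.15
position: [0.1726, -0.6004, 0.2241]
tool_rot: [0.665, 0.747, 0.0, -0.0]
wrist_force: [0.0, 0.4, 0.2]
gripper_width: 0.0855
gripper_force: 0.0
```

```bash
python3 -c "
from h import *
go(.640,-.05,.25,.118)"
```

```text
1.15 shift cm [49.33 52.74 -2.55] turn [-0.     -0.0008 -0.0032]
```

step_arm(
  moves=[
    {"rotation":[0,0,0],"xyz":[2,2,-0.25],"claw":8.54},
    {"rotation":[0,0,0],"xyz":[3.3,3.5,-0.25],"claw":8.54},
    {"rotation":[0,0,0],"xyz":[3.3,3.5,-0.25],"claw":8.54},
    {"rotation":[0,0,0],"xyz":[3.3,3.5,-0.25],"claw":8.54},
    {"rotation":[0,0,0],"xyz":[3.3,3.5,-0.25],"claw":8.54},
    {"rotation":[0,0,0],"xyz":[3.3,3.5,-0.25],"claw":8.54},
    {"rotation":[0,0,0],"xyz":[3.3,3.5,-0.25],"claw":8.54},
    {"rotation":[0,0,0],"xyz":[3.3,3.5,-0.25],"claw":8.54},
    {"rotation":[0,0,0],"xyz":[3.3,3.5,-0.25],"claw":8.54},
    {"rotation":[0,0,0],"xyz":[3.3,3.5,-0.25],"claw":8.54},
  ],
)

```text
time_s: 2.15
position: [0.472, -0.2473, 0.2496]
tool_rot: [0.668, 0.745, -0.0, 0.0]
wrist_force: [0.8, -1.0, 0.4]
gripper_width: 0.0856
gripper_force: 0.0
```

```bash
python3 -c "
from h import *
go(.640,-.05,.25,.118)"
```

```text
2.15 shift cm [17.79 18.85 -0.04] turn [ 0.      0.     -0.0091]
```

step_arm(
  moves=[
    {"rotation":[0,0,-0.009],"xyz":[3.3,3.5,0],"claw":8.54},
    {"rotation":[0,0,0],"xyz":[3.3,3.5,0],"claw":8.54},
    {"rotation":[0,0,0],"xyz":[3.3,3.5,0],"claw":8.54},
    {"rotation":[0,0,0],"xyz":[3.3,3.5,0],"claw":8.54},
    {"rotation":[0,0,0],"xyz":[3.0,3.2,0],"claw":8.54},
    {"rotation":[0,0,0],"xyz":[1.6,1.65,0],"claw":8.54},
    {"rotation":[0,0,0],"xyz":[0,0,0],"claw":8.54},
    {"rotation":[0,0,0],"xyz":[0,0,0],"claw":8.54},
    {"rotation":[0,0,0],"xyz":[0,0,0],"claw":8.54},
    {"rotation":[0,0,0],"xyz":[0,0,0],"claw":8.54},
  ],
)

```text
time_s: 3.15
position: [0.6371, -0.0516, 0.2497]
tool_rot: [0.665, 0.747, -0.0, 0.0]
wrist_force: [1.0, -0.1, -0.1]
gripper_width: 0.0849
gripper_force: 0.0
```

```bash
python3 -c "
from h import *
go(.6416,-.1017,.20,.118)
c=get_calibration('wrist'); np.save('w1.npy',c)
cv2.imwrite('pics/w1.png',snapshot('wrist'))"
```

```text
3.15 shift cm [-5.02 -0.14  4.97] turn [-0.0001  0.0002 -0.0015]
```

View pics/w1.png

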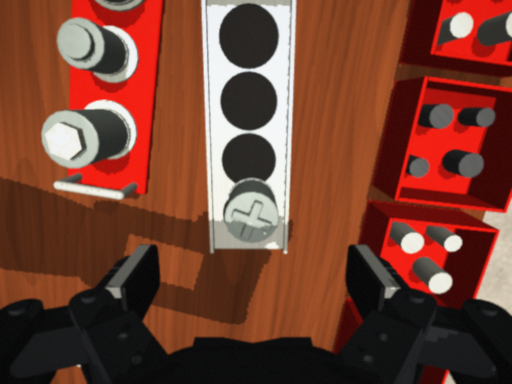

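The wrist view looks down on the lane. The pads are at (249,35), (249,100) and (249,158), the old filter's cross is at (250,213), and the hex nut is at (65,142). I'll measure these precisely.

```bash
python3 - <<'E'
from h import *
c=np.load('w1.npy',allow_pickle=True).item(); im=cv2.imread('pics/w1.png')
m=(im.max(2)<55).astype(np.uint8);m[:, :212]=0;m[:,288:]=0;m[200:]=0
m=cv2.morphologyEx(m,cv2.MORPH_OPEN,np.ones((3,3)))
n,_,st,ce=cv2.connectedComponentsWithStats(m)
for s in st[1:]:
    if s[4]>500: print(s)
b=[s for s in sorted(st[1:].tolist(),key=lambda s:s[1]) if s[4]>500]
ctr=lambda s:np.array([s[0]+(s[2]-1)/2,s[1]+(s[3]-1)/2])
obs=[(c,(0,y,.012),.034,ctr(s)) for y,s in zip((.105,.035,-.035),b)]
p,r=fit(obs,[.629,-.016,.118]);print("lane",p,r.round(1).tolist())
for y in (.105,.035,-.035,-.105): print(place(p,(0,y,0))[:2].round(4))
o=[(c,(0,0,.088),0,np.array([250.5,213.5]))];print("old",fit(o,[.64,-.1],False)[0])
# predicted rack dishes for check
for P in [(.4608,-.0315,.11),(.4654,.0534,.09)]: print(proj(P,c))
a=im[0:260,20:310];cv2.imwrite('pics/w1z.png',cv2.resize(a,None,fx=2.3,fy=2.3,interpolation=cv2.INTER_CUBIC))
E
```

```text
[ 220    4   57   63 2831]
[ 222   73   54   56 2396]
[ 223  135   51   46 1880]
lane [ 0.62633654 -0.01395228  0.113138  ] [[0.2, -0.1], [-0.3, -0.7], [0.2, 1.2]]
[0.6145 0.0904]
[0.6224 0.0208]
[ 0.6303 -0.0487]
[ 0.6382 -0.1183]
old [ 0.63862288 -0.09205595]
[[ 64.62502271 137.85959341]]
[[78.6752748  42.13175335]]
```

View pics/w1z.png

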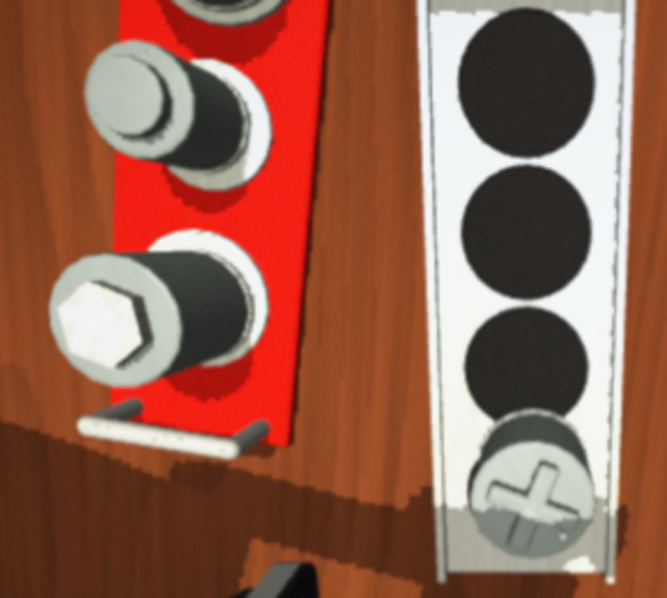

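```bash
python3 - <<'E'
from h import *
c=np.load('w1.npy',allow_pickle=True).item()
z=lambda u,v:np.array([u/2.3+20-.28,v/2.3-.28])
S,D=get_calibration("scene"),get_calibration("side")
s=lambda u,v:np.array([u/2.3+115-.28,v/2.3+105-.28]); d=lambda u,v:np.array([u/2.6+175-.3,v/2.6+110-.3])
W=[(c,(0,.105,.012),.034,np.array([248.,35.])),(c,(0,.035,.012),.034,np.array([248.5,100.5])),(c,(-.048,-.155,.024),0,z(441,581)),(c,(.048,-.155,.024),0,z(611,581)),(c,(-.046,.149,.012),0,z(430,11)),(c,(.046,.149,.012),0,z(622,11))]
L=[(S,(0,.105,.012),.034,s(445,241)),(S,(0,.035,.012),.034,s(410,316)),
(D,(0,.035,.012),.034,d(120,227)),(D,(0,-.035,.012),.034,d(131,156))]
for n,o in (("W",W),("W+L",W+L),("L",L)):
    p,r=fit(o,[.629,-.016,.118]);print(n,p,r.round(1).tolist())
    print([place(p,(0,y,0))[:2].round(4).tolist() for y in (.105,.035,-.035,-.105)])
O=[(S,(0,0,.078),.03,s(346,413)),(S,(0,0,.088),0,s(347,400)),(D,(0,0,.088),0,d(128,36)),(D,(0,0,.078),.03,d(128,45))]
w=[(c,(0,0,.088),0,z(533,497)),(c,(0,0,.078),.03,z(531,500))]
for o in (O,w,O+w): p,r=fit(o,[.64,-.1],False);print("old",p,r.round(1).tolist())
for n,o in {"nut":[(c,(0,0,.1),.028,z(116,320)),(c,(0,0,.11),0,z(101,326)),(S,(0,0,.1),.028,s(132,188)),(S,(0,0,.11),0,s(130,161)),(D,(0,0,.11),0,d(379,90))],
 "slim":[(c,(0,0,.08),.023,z(140,100)),(c,(0,0,.09),.015,z(129,95)),(S,(0,0,.08),.023,s(218,123)),(S,(0,0,.09),.015,s(218,106)),(D,(0,0,.09),.015,d(367,210)),(D,(0,0,.08),.023,d(362,220))],
 "wide":[(S,(0,0,.1),.026,s(293,32)),(D,(0,0,.1),.026,d(346,306)),(D,(0,0,.09),.032,d(342,318))]}.items():
    p,r=fit(o,[.46,.05],False);print(n,p,r.round(1).tolist())
E
```

```text
W [ 0.62679098 -0.0154142   0.11418197] [[0.3, 1.4], [-0.1, 0.6], [0.3, 0.7], [-0.2, 0.8], [-0.7, -11.3], [0.4, -11.1]]
[[0.6148, 0.0889], [0.6228, 0.0194], [0.6308, -0.0502], [0.6388, -0.1197]]
W+L [ 0.62707592 -0.01514335  0.11401317] [[0.6, 1.1], [0.1, 0.4], [0.5, 0.5], [-0.0, 0.7], [-0.4, -11.6], [0.7, -11.4], [-0.6, 0.4], [-0.7, 0.6], [0.9, 0.4], [0.5, 1.1]]
[[0.6151, 0.0892], [0.6231, 0.0196], [0.6311, -0.0499], [0.639, -0.1195]]
L [ 0.62804769 -0.01466632  0.11675694] [[-0.0, 0.4], [-0.0, 0.6], [0.4, 0.5], [-0.1, 1.2]]
[[0.6158, 0.0896], [0.624, 0.0201], [0.6321, -0.0494], [0.6403, -0.119]]
old [ 0.64160084 -0.10167282] [[0.0, -0.3], [0.0, -0.4], [-0.3, -1.9], [0.0, -0.7]]
old [ 0.63974948 -0.09713534] [[-0.4, 2.4], [0.5, -2.8]]
old [ 0.64067462 -0.10014805] [[-0.0, -1.6], [-0.1, -1.7], [0.0, -1.4], [0.3, -0.2], [0.1, 5.1], [1.0, -0.1]]
nut [ 0.46040098 -0.03470515] [[0.2, 0.5], [0.7, -0.1], [-0.4, -6.7], [-0.2, -0.8], [0.2, -0.2]]
slim [0.46261497 0.05347353] [[0.8, -0.0], [-0.2, 0.4], [0.2, -3.2], [-0.0, -1.1], [-0.3, -0.7], [0.9, 0.1]]
wide [0.47065641 0.13662371] [[0.7, -1.0], [-0.2, -0.4], [0.6, -0.3]]
```

```bash
python3 -c "
from h import *
go(.6405,-.100,.062,.114)"
```

```text
3.2 shift cm [-4.84 -0.24 18.78] turn [0.     0.0002 0.0024]
```

step_arm(
  moves=[
    {"rotation":[0,0,0],"xyz":[-1.64,-0.08,1.5],"claw":8.54},
    {"rotation":[0,0,0],"xyz":[-1.6,-0.08,2.5],"claw":8.54},
    {"rotation":[0,0,0],"xyz":[-1.6,-0.08,3],"claw":8.54},
    {"rotation":[0,0,0],"xyz":[0,0,3],"claw":8.54},
    {"rotation":[0,0,0],"xyz":[0,0,3],"claw":8.54},
    {"rotation":[0,0,0],"xyz":[0,0,2.5],"claw":8.54},
    {"rotation":[0,0,0],"xyz":[0,0,2],"claw":8.54},
    {"rotation":[0,0,0],"xyz":[0,0,1.28],"claw":8.54},
    {"rotation":[0,0,0],"xyz":[0,0,0],"claw":8.54},
    {"rotation":[0,0,0],"xyz":[0,0,0],"claw":6.6},
  ],
)

```text
time_s: 4.2
position: [0.6411, -0.0995, 0.0621]
tool_rot: [0.664, 0.747, 0.0, 0.0]
wrist_force: [0.8, -0.7, -0.8]
gripper_width: 0.0735
gripper_force: 0.0
```

```bash
python3 -c "
from h import *
go(.6405,-.100,.062,.114)
cv2.imwrite('pics/w2.png',snapshot('wrist'))
"
```

```text
4.2 shift cm [-0.04 -0.07  0.01] turn [0.0003 0.0002 0.0034]
```

View pics/w2.png

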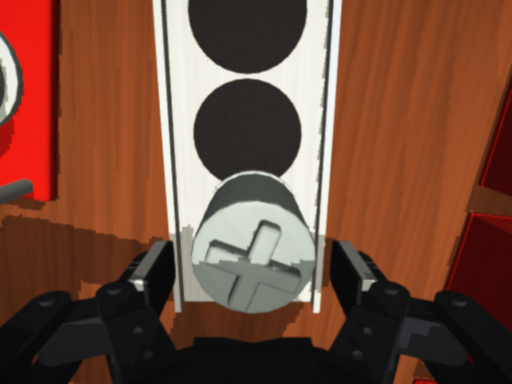

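The gripper straddles the old filter: can top centred at about (254,256), cross at (254,264), and fingers evenly spaced at 165 and 345. I'll check the offset along the tool's x.

```bash
python3 -c "
from h import *
c=get_calibration('wrist')
print(fit([(c,(0,0,.078),.03,np.array([254,256.])),(c,(0,0,.088),0,np.array([255,265.]))],[.64,-.1],False))
for P in [(.6411,-.0995,.062),(.6411,-.0995,.04)]: print(proj(P,c))
"
```

```text
(array([ 0.6413419 , -0.09856643]), array([[ 0.40051271, -2.91526563],
       [-0.3715071 ,  2.08280826]]))
[[253.50692748 243.675047  ]]
[[253.30257789 227.63523496]]
```

step_arm(
  moves=[
    {"rotation":[0,0,0],"xyz":[0,0,0],"claw":6.2},
    {"rotation":[0,0,0],"xyz":[0,0,0],"claw":5},
    {"rotation":[0,0,0],"xyz":[0,0,0],"claw":5},
    {"rotation":[0,0,0],"xyz":[0,0,0],"claw":5},
    {"rotation":[0,0,0],"xyz":[0,0,0],"claw":5},
    {"rotation":[0,0,0],"xyz":[0,0,0],"claw":5},
    {"rotation":[0,0,0],"xyz":[0,0,-0.5],"claw":5},
    {"rotation":[0,0,0],"xyz":[0,0,-1],"claw":5},
    {"rotation":[0,0,0],"xyz":[0,0,-1.5],"claw":5},
    {"rotation":[0,0,0],"xyz":[0,0,-1],"claw":5},
  ],
)

```text
time_s: 5.25
position: [0.6416, -0.0988, 0.1036]
tool_rot: [0.664, 0.748, 0.0, 0.001]
wrist_force: [0.3, -0.5, -4.8]
gripper_width: 0.0557
gripper_force: 64.5
```

```bash
python3 -c "
from h import *
go(.6151,.0892,.063,.114)
print(get_obs()['wrist_force'])"
```

```text
5.25 shift cm [18.99 -0.42  4.05] turn [0.0013 0.0005 0.0041]
[ 0.33687725 -0.52809742 -4.75434925]
```

step_arm(
  moves=[
    {"rotation":[0,0,0.004],"xyz":[1.5,-0.12,0],"claw":5},
    {"rotation":[0,0,0],"xyz":[2.5,-0.1,0],"claw":5},
    {"rotation":[0,0,0],"xyz":[3,-0.1,0],"claw":5},
    {"rotation":[0,0,0],"xyz":[3.5,-0.1,0],"claw":5},
    {"rotation":[0,0,0],"xyz":[3,0,0],"claw":5},
    {"rotation":[0,0,0],"xyz":[2.5,0,0],"claw":5},
    {"rotation":[0,0,0],"xyz":[2,0,0],"claw":5},
    {"rotation":[0,0,0],"xyz":[1,0,0],"claw":5},
    {"rotation":[0,0,0],"xyz":[0,0,0.5],"claw":5},
    {"rotation":[0,0,0],"xyz":[0,0,0.5],"claw":5},
  ],
)

```text
time_s: 6.25
position: [0.6152, 0.0891, 0.0915]
tool_rot: [0.666, 0.746, -0.0, 0.0]
wrist_force: [-0.1, 0.2, -4.5]
gripper_width: 0.0557
gripper_force: 64.5
```

```bash
python3 -c "
from h import *
go(.6151,.0892,.063,.114)
for n in ('scene','side'): cv2.imwrite('pics/p1%s.png'%n,snapshot(n))
a=cv2.imread('pics/p1scene.png')[130:330,190:370];b=cv2.imread('pics/p1side.png')[90:290,170:280]
cv2.imwrite('pics/p1.png',cv2.resize(np.hstack([a,b]),None,fx=2.7,fy=2.7,interpolation=cv2.INTER_CUBIC))
"
```

```text
6.25 shift cm [ 0.01 -0.01  2.85] turn [0.0003 0.0006 0.0003]
```

View pics/p1.png

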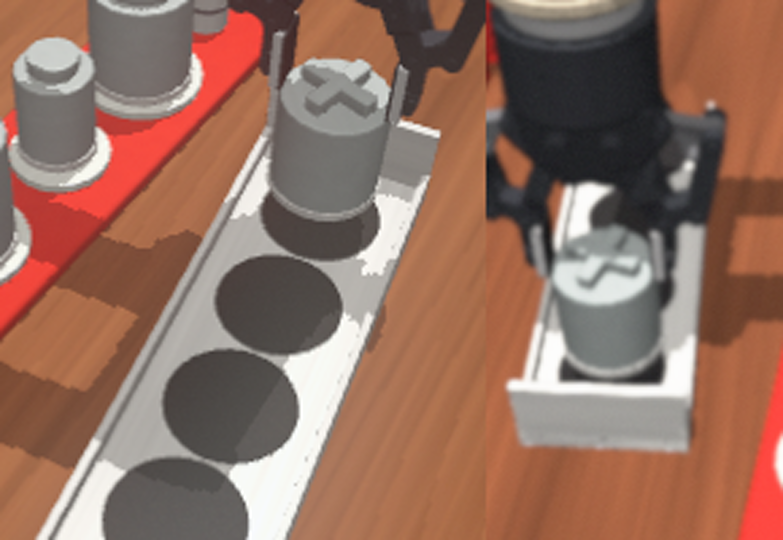

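The old filter hangs upright just above the front pad, in line with the lane in both views. The pads are at (278,304) and (231,406) in the crop. I'll check the centring numerically.

```bash
python3 -c "
from h import *
S=get_calibration('scene');D=get_calibration('side')
s=lambda u,v:np.array([u/2.7+190-.3,v/2.7+130-.3]); d=lambda u,v:np.array([(u-486)/2.7+170-.3,v/2.7+90-.3])
w=[(S,(0,.035,.012),.034,s(278.5,304)),(S,(0,-.035,.012),.034,s(231,406)),(D,(.05,.155,.055),0,d(509,381)),(D,(-.05,.155,.055),0,d(690,387))]
for o in (w,w[:2]):
  p,r=fit(o,[.627,-.015,.114]);print(p,place(p,(0,.105,0)),r.round(1).tolist())
p,r=fit([(S,(0,0,.1176),0,s(328,89)),(S,(0,0,.1076),.03,s(335,99)),(D,(0,0,.1176),0,d(609,262))],[.615,.09],False);print(p,r.round(1).tolist())
"
```

```text
[ 0.62825887 -0.01629433  0.11756654] [0.6159428  0.08798086 0.        ] [[-0.3, 1.2], [-0.2, 1.2], [0.5, 2.7], [-0.5, 2.7]]
[ 0.627658   -0.01429805  0.11727855] [0.61537196 0.08998068 0.        ] [[-0.0, 0.1], [0.0, -0.1]]
[0.6134379  0.08044019] [[1.2, -2.4], [-2.3, -0.1], [-0.5, -8.5]]
```

```bash
python3 -c "
from h import *
S=get_calibration('scene');D=get_calibration('side')
s=lambda u,v:np.array([u/2.7+190-.3,v/2.7+130-.3]); d=lambda u,v:np.array([(u-486)/2.7+170-.3,v/2.7+90-.3])
f=lambda q:np.concatenate([proj(q,S)[0]-s(328,89),proj(q,D)[0]-d(609,262),bbc(q-[0,0,.01],.03,S)-s(335,99),[bbc(q-[0,0,.076],.03,D)[0]-d(613,0)[0]]])
r=least_squares(f,[.615,.09,.117]);print(r.x,r.fun.round(1))
t=np.linspace(0,6.28,80)
for q in ([.6152,.0891,.1176],r.x):
  for c,g,n in((S,s,'S'),(D,d,'D')):
    b=proj(np.array(q)-[0,0,.076]+np.c_[.03*np.cos(t),.03*np.sin(t),0*t],c); 
    b=(b-(g(0,0)))*2.7+([486,0] if n=='D' else 0)*1; print(n,'bottom crop bbox',b.min(0),b.max(0))
" ; python3 - <<'E'
E
```

```text
[0.61231098 0.08874662 0.10828853] [ 2.1 -1.  -0.6 -0.1 -1.3  1.1  1.6]
S bottom crop bbox [270.00676348 141.02896249] [378.90933296 218.95305166]
D bottom crop bbox [1047.05131531  303.471085  ] [1147.51791991  379.95487041]
S bottom crop bbox [263.70031802 151.28226208] [371.44576177 229.00410814]
D bottom crop bbox [1053.54187759  313.7023454 ] [1152.95137794  390.02637104]
```

```bash
python3 -c "
from h import *
S=get_calibration('scene');D=get_calibration('side')
t=np.linspace(0,6.28,80)
q=np.array([.6152,.0891,.0416])
for c,o,w in((S,(190,130),0),(D,(170,90),486)):
  for h,r in((0,.03),(.066,.03),(.076,.022)):
    b=(proj(q+[0,0,h]+np.c_[r*np.cos(t),r*np.sin(t),0*t],c)-o+.5)*2.7+[w,0];print(h,b.min(0).round(),b.max(0).round())
im=cv2.imread('pics/p1.png')
for c,o,w in((S,(190,130),0),(D,(170,90),486)):
  for h,r in((0,.03),(.066,.03),(.076,.022)):
    b=(proj(q+[0,0,h]+np.c_[r*np.cos(t),r*np.sin(t),0*t],c)-o+.5)*2.7+[w,0]
    cv2.polylines(im,[b.round().astype(int)],True,(0,255,0),1)
cv2.imwrite('pics/p1o.png',im[0:420])"
```

```text
0 [271. 142.] [379. 219.]
0.066 [281.  52.] [398. 130.]
0.076 [299.  47.] [385. 104.]
0 [562. 304.] [662. 380.]
0.066 [548. 226.] [657. 303.]
0.076 [561. 223.] [642. 279.]
```

View pics/p1o.png

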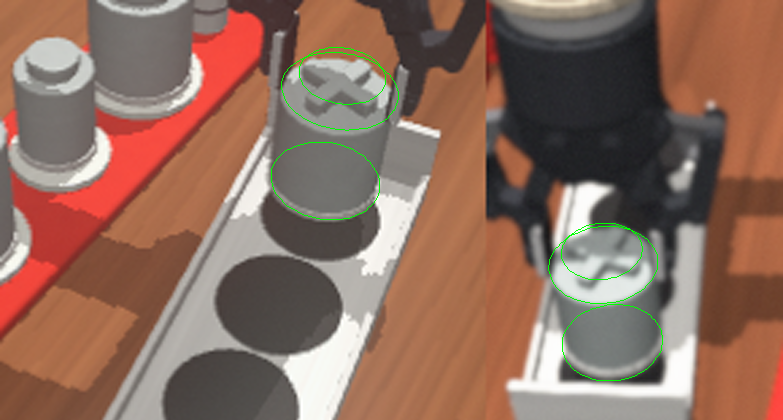

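Overlay of the expected outline (green) matches to about 1 mm. Now I'll lower it, release and retreat.

step_arm(
  moves=[
    {"rotation":[0,0,0],"xyz":[0,0,0.8],"claw":5},
    {"rotation":[0,0,0],"xyz":[0,0,0.9],"claw":5},
    {"rotation":[0,0,0],"xyz":[0,0,0.6],"claw":5},
    {"rotation":[0,0,0],"xyz":[0,0,0.4],"claw":5},
    {"rotation":[0,0,0],"xyz":[0,0,0.2],"claw":5},
    {"rotation":[0,0,0],"xyz":[0,0,0.02],"claw":5},
    {"rotation":[0,0,0],"xyz":[0,0,0],"claw":6.2},
    {"rotation":[0,0,0],"xyz":[0,0,0],"claw":7},
    {"rotation":[0,0,0],"xyz":[0,0,0],"claw":8.54},
    {"rotation":[0,0,0],"xyz":[0,0,0],"claw":8.54},
  ],
)

```text
time_s: 7.35
position: [0.6156, 0.0895, 0.0628]
tool_rot: [0.666, 0.746, 0.0, 0.0]
wrist_force: [0.3, -0.1, 0.2]
gripper_width: 0.0857
gripper_force: 0.0
```

```bash
python3 -c "
from h import *
go(.4604,-.0335,.20,-.054)"
```

```text
7.35 shift cm [-10.45 -16.81 -13.73] turn [ 1.00e-03 -1.00e-04  1.68e-01]
```

step_arm(
  moves=[
    {"rotation":[0,0,0],"xyz":[0,0,-2.5],"claw":8.54},
    {"rotation":[0,0,0],"xyz":[0,0,-4],"claw":8.54},
    {"rotation":[0,0,0],"xyz":[-0.5,-0.8,-4],"claw":8.54},
    {"rotation":[0,0,0],"xyz":[-1.6,-2.6,-2.5],"claw":8.54},
    {"rotation":[0,0,0],"xyz":[-2.3,-3.7,-0.7],"claw":8.54},
    {"rotation":[0,0,0],"xyz":[-2.4,-3.8,0],"claw":8.54},
    {"rotation":[0,0,0],"xyz":[-2.2,-3.6,0],"claw":8.54},
    {"rotation":[0,0,0],"xyz":[-1.45,-2.3,0],"claw":8.54},
    {"rotation":[0,0,0.084],"xyz":[0,0,0],"claw":8.54},
    {"rotation":[0,0,0.084],"xyz":[0,0,0],"claw":8.54},
  ],
)

```text
time_s: 8.35
position: [0.4599, -0.0342, 0.2]
tool_rot: [0.728, 0.686, 0.0, 0.001]
wrist_force: [0.4, -0.5, 0.5]
gripper_width: 0.0856
gripper_force: 0.0
```

```bash
python3 -c "
from h import *
go(.4606,-.033,.068,-.054)
c=get_calibration('wrist'); np.save('w3.npy',c)
im=snapshot('wrist');cv2.imwrite('pics/w3.png',im)
t=np.linspace(0,6.28,80)
R=[.4654,.0534,-.0543]
for y,rr,h,r2,dr in((-.085,.028,.1,.028,.035),(0,.023,.08,.023,.03),(.085,.032,.09,.032,.039)):
  for z,r in((h,rr),(.018,dr)):
    q=proj(place(R,(0,y,z))+np.c_[r*np.cos(t),r*np.sin(t),0*t],c)
    cv2.polylines(im,[q.round().astype(int)],True,(0,255,0),1)
cv2.imwrite('pics/w3o.png',cv2.resize(im,None,fx=1.5,fy=1.5))
"
```

```text
8.35 shift cm [ 0.12  0.05 13.2 ] turn [ 0.0015  0.0003 -0.005 ]
```

View pics/w3o.png

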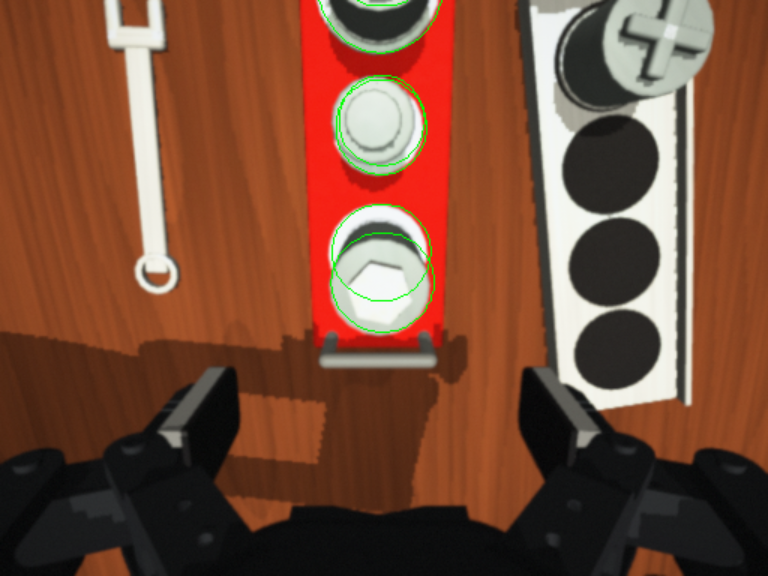

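The overlaid rack model (green) fits within about 1 mm. The nut filter is at (380,285), slightly left of the model, so I'll grasp it there.

step_arm(
  moves=[
    {"rotation":[0,0,-0.005],"xyz":[0.13,0,1],"claw":8.54},
    {"rotation":[0,0,0],"xyz":[0.14,0,2],"claw":8.54},
    {"rotation":[0,0,0],"xyz":[0,0,2.7],"claw":8.54},
    {"rotation":[0,0,0],"xyz":[0,0,2.7],"claw":8.54},
    {"rotation":[0,0,0],"xyz":[0,0,2.3],"claw":8.54},
    {"rotation":[0,0,0],"xyz":[0,0,1.7],"claw":8.54},
    {"rotation":[0,0,0],"xyz":[0,0,0.8],"claw":8.54},
    {"rotation":[0,0,0],"xyz":[0,0,0],"claw":8},
    {"rotation":[0,0,0],"xyz":[0,0,0],"claw":7},
    {"rotation":[0,0,0],"xyz":[0,0,0],"claw":6.2},
  ],
)

```text
time_s: 9.4
position: [0.4612, -0.0309, 0.0687]
tool_rot: [0.724, 0.69, 0.001, 0.001]
wrist_force: [0.4, 0.1, 0.1]
gripper_width: 0.0619
gripper_force: 0.0
```

step_arm(
  moves=[
    {"rotation":[0,0,0],"xyz":[0,0,0],"claw":5.8},
    {"rotation":[0,0,0],"xyz":[0,0,0],"claw":4.6},
    {"rotation":[0,0,0],"xyz":[0,0,0],"claw":4.6},
    {"rotation":[0,0,0],"xyz":[0,0,0],"claw":4.6},
    {"rotation":[0,0,0],"xyz":[0,0,0],"claw":4.6},
    {"rotation":[0,0,0],"xyz":[0,0,-1],"claw":4.6},
    {"rotation":[0,0,0],"xyz":[0,0,-2],"claw":4.6},
    {"rotation":[0,0,0],"xyz":[0,0,-3.5],"claw":4.6},
    {"rotation":[0,0,0],"xyz":[0,0,-3.5],"claw":4.6},
    {"rotation":[0,0,0],"xyz":[0,0,-2],"claw":4.6},
  ],
)

```text
time_s: 10.4
position: [0.4614, -0.031, 0.1912]
tool_rot: [0.724, 0.69, 0.001, 0.002]
wrist_force: [0.7, 0.1, -2.7]
gripper_width: 0.0539
gripper_force: 64.1
```

```bash
python3 -c "
from h import *
p=place([.6271,-.0150,.114],(0,.035,0));print(p)
go(p[0],p[1],.11,.114)"
```

```text
[0.62311864 0.01977282 0.        ]
10.4 shift cm [ 5.87 15.87  8.18] turn [ 0.004   0.0011 -0.1629]
```

step_arm(
  moves=[
    {"rotation":[0,0,0],"xyz":[0.6,1.6,0],"claw":4.6},
    {"rotation":[0,0,0],"xyz":[1.1,3,0],"claw":4.6},
    {"rotation":[0,0,0],"xyz":[1.4,3.8,0],"claw":4.6},
    {"rotation":[0,0,0],"xyz":[1.3,3.5,0],"claw":4.6},
    {"rotation":[0,0,0],"xyz":[0.97,2.6,0],"claw":4.6},
    {"rotation":[0,0,0],"xyz":[0.5,1.37,1],"claw":4.6},
    {"rotation":[0.004,0.001,-0.083],"xyz":[0,0,2],"claw":4.6},
    {"rotation":[0,0,-0.08],"xyz":[0,0,2.4],"claw":4.6},
    {"rotation":[0,0,0],"xyz":[0,0,1.8],"claw":4.6},
    {"rotation":[0,0,0],"xyz":[0,0,1],"claw":4.6},
  ],
)

```text
time_s: 11.4
position: [0.6199, 0.0204, 0.1035]
tool_rot: [0.666, 0.746, -0.002, -0.003]
wrist_force: [0.6, -0.7, -2.2]
gripper_width: 0.0541
gripper_force: 64.5
```

```bash
python3 -c "
from h import *
go(.6231,.0198,.0634,.114)
S=get_calibration('scene');D=get_calibration('side');I=[snapshot('scene'),snapshot('side')]
t=np.linspace(0,6.28,80);o=get_obs();q0=o['position']-[0,0,.05]
for c,im in zip((S,D),I):
  for P,h,r in((q0,0,.028),(q0,.082,.028),(place([.6271,-.015,.114],(0,.105,0)),.078,.03),(place([.6271,-.015,.114],(0,.105,0)),.012,.03),(place([.6271,-.015,.114],(0,-.035,0)),.012,.034)):
    cv2.polylines(im,[(proj(P+[0,0,h]+np.c_[r*np.cos(t),r*np.sin(t),0*t],c)*16).round().astype(int)],True,(0,255,0),1,cv2.LINE_AA,4)
cv2.imwrite('pics/p2.png',cv2.resize(np.hstack([I[0][110:320,190:370],I[1][70:280,170:280]]),None,fx=2.7,fy=2.7,interpolation=cv2.INTER_CUBIC))
"
```

```text
11.4 shift cm [-0.1   0.34  4.01] turn [-0.0074 -0.0023  0.    ]
```

View pics/p2.png

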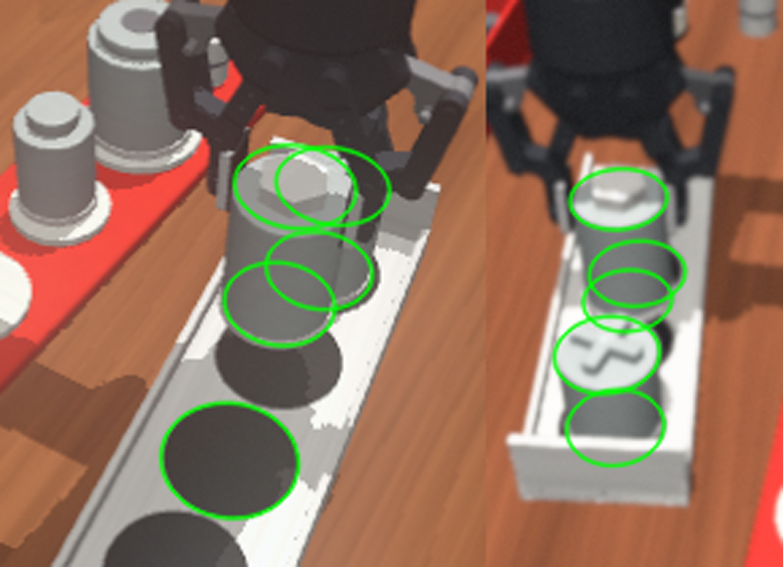

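Overlays (green) coincide with the nut filter, the old filter and the pads, and the old filter stands centred on its front pad. I'll correct the 3 mm lag, then lower and release.

step_arm(
  moves=[
    {"rotation":[-0.007,-0.002,0],"xyz":[-0.1,0.34,0.5],"claw":4.6},
    {"rotation":[0,0,0],"xyz":[0,0,1],"claw":4.6},
    {"rotation":[0,0,0],"xyz":[0,0,1],"claw":4.6},
    {"rotation":[0,0,0],"xyz":[0,0,0.8],"claw":4.6},
    {"rotation":[0,0,0],"xyz":[0,0,0.4],"claw":4.6},
    {"rotation":[0,0,0],"xyz":[0,0,0.2],"claw":4.6},
    {"rotation":[0,0,0],"xyz":[0,0,0],"claw":4.6},
    {"rotation":[0,0,0],"xyz":[0,0,0],"claw":4.6},
    {"rotation":[0,0,0],"xyz":[0,0,0],"claw":4.6},
    {"rotation":[0,0,0],"xyz":[0,0,0],"claw":4.6},
  ],
)

```text
time_s: 12.5
position: [0.6253, 0.0195, 0.067]
tool_rot: [0.666, 0.746, 0.001, 0.002]
wrist_force: [0.1, -1.0, -2.4]
gripper_width: 0.0541
gripper_force: 64.4
```

```bash
python3 -c "
from h import *
go(.6231,.0198,.063,.114)"
```

```text
12.5 shift cm [ 0.06 -0.22  0.4 ] turn [0.0039 0.0007 0.    ]
```

step_arm(
  moves=[
    {"rotation":[0.004,0,0],"xyz":[0.06,-0.21,0.1],"claw":4.6},
    {"rotation":[0,0,0],"xyz":[0,0,0.15],"claw":4.6},
    {"rotation":[0,0,0],"xyz":[0,0,0.1],"claw":4.6},
    {"rotation":[0,0,0],"xyz":[0,0,0.05],"claw":4.6},
    {"rotation":[0,0,0],"xyz":[0,0,0.02],"claw":4.6},
    {"rotation":[0,0,0],"xyz":[0,0,0],"claw":4.6},
    {"rotation":[0,0,0],"xyz":[0,0,0],"claw":5.8},
    {"rotation":[0,0,0],"xyz":[0,0,0],"claw":6.6},
    {"rotation":[0,0,0],"xyz":[0,0,0],"claw":8.54},
    {"rotation":[0,0,0],"xyz":[0,0,0],"claw":8.54},
  ],
)

```text
time_s: 13.5
position: [0.6231, 0.0199, 0.0624]
tool_rot: [0.666, 0.746, -0.0, 0.0]
wrist_force: [-0.5, -0.2, -0.7]
gripper_width: 0.085
gripper_force: 0.0
```

```bash
python3 -c "
from h import *
p=place([.4644,.0534,-.054],(0,0,0))
go(p[0],p[1],.20,-.054)"
```

```text
13.5 shift cm [  5.13 -15.39 -13.76] turn [-0.0004  0.0006  0.168 ]
```

step_arm(
  moves=[
    {"rotation":[0,0,0],"xyz":[0,0,-2],"claw":8.54},
    {"rotation":[0,0,0],"xyz":[0,0,-4],"claw":8.54},
    {"rotation":[0,0,0],"xyz":[0,0,-4],"claw":8.54},
    {"rotation":[0,0,0],"xyz":[0.5,-1.5,-2.5],"claw":8.54},
    {"rotation":[0,0,0],"xyz":[1.1,-3.4,-1.2],"claw":8.54},
    {"rotation":[0,0,0],"xyz":[1.3,-4,0],"claw":8.54},
    {"rotation":[0,0,0],"xyz":[1.2,-3.6,0],"claw":8.54},
    {"rotation":[0,0,0],"xyz":[1.03,-2.9,0],"claw":8.54},
    {"rotation":[0,0,0.084],"xyz":[0,0,0],"claw":8.54},
    {"rotation":[0,0,0.084],"xyz":[0,0,0],"claw":8.54},
  ],
)

```text
time_s: 14.5
position: [0.4635, 0.0538, 0.1998]
tool_rot: [0.727, 0.687, -0.0, 0.0]
wrist_force: [0.7, 0.4, -0.5]
gripper_width: 0.0854
gripper_force: 0.0
```

step_arm(
  moves=[
    {"rotation":[0,0,0],"xyz":[0,0,0],"claw":8.54},
    {"rotation":[0,0,0],"xyz":[0,0,1],"claw":8.54},
    {"rotation":[0,0,0],"xyz":[0,0,1.5],"claw":8.54},
    {"rotation":[0,0,0],"xyz":[0,0,1.5],"claw":8.54},
    {"rotation":[0,0,0],"xyz":[0,0,1],"claw":8.54},
    {"rotation":[0,0,0],"xyz":[0,0,0.5],"claw":8.54},
    {"rotation":[0,0,0],"xyz":[0,0,0],"claw":8.54},
    {"rotation":[0,0,0],"xyz":[0,0,0],"claw":8.54},
    {"rotation":[0,0,0],"xyz":[0,0,0],"claw":8.54},
    {"rotation":[0,0,0],"xyz":[0,0,0],"claw":8.54},
  ],
)

```text
time_s: 15.5
position: [0.4646, 0.0534, 0.1452]
tool_rot: [0.726, 0.688, -0.0, 0.0]
wrist_force: [0.5, 0.9, -0.2]
gripper_width: 0.0852
gripper_force: 0.0
```

```bash
python3 -c "
from h import *
p=place([.4644,.0534,-.054],(0,0,0));print(p)
go(p[0],p[1],.068,-.054)
c=get_calibration('wrist')
im=snapshot('wrist')
t=np.linspace(0,6.28,80)
for y,h,r in((0,.08,.023),(0,.09,.015),(0,.018,.03),(.085,.018,.039),(-.085,.018,.035),(.085,.1,.026)):
    q=proj(place([.4644,.0534,-.054],(0,y,h))+np.c_[r*np.cos(t),r*np.sin(t),0*t],c)
    cv2.polylines(im,[(q*16).round().astype(int)],True,(0,255,0),1,cv2.LINE_AA,4)
for y,h,r in((.105,.078,.03),(.035,.094,.028),(.035,.104,.015),(-.035,.012,.034)):
    q=proj(place([.6271,-.015,.114],(0,y,h))+np.c_[r*np.cos(t),r*np.sin(t),0*t],c)
    cv2.polylines(im,[(q*16).round().astype(int)],True,(0,255,0),1,cv2.LINE_AA,4)
cv2.imwrite('pics/w4o.png',cv2.resize(im,None,fx=1.5,fy=1.5))
"
```

```text
[0.4644 0.0534 0.    ]
15.5 shift cm [ 0.01 -0.02  7.72] turn [0.0005 0.0007 0.0001]
```

View pics/w4o.png

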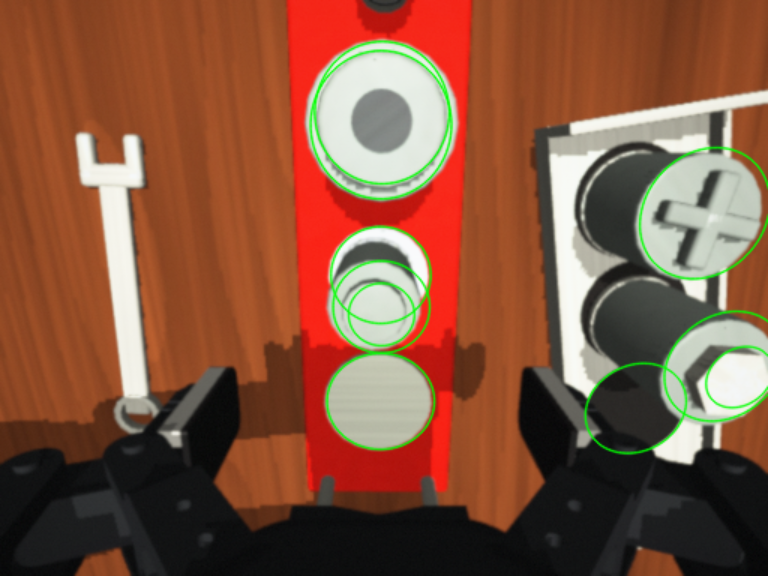

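The overlays fit the dishes, the old filter at (710,215) and the placed nut filter at (720,370). The slim filter at (374,305) sits about 1.5 mm towards the robot, so I'll shift and grasp it.

step_arm(
  moves=[
    {"rotation":[0,0,0],"xyz":[0,-0.15,1],"claw":8.54},
    {"rotation":[0,0,0],"xyz":[0,0,1.8],"claw":8.54},
    {"rotation":[0,0,0],"xyz":[0,0,2],"claw":8.54},
    {"rotation":[0,0,0],"xyz":[0,0,1.7],"claw":8.54},
    {"rotation":[0,0,0],"xyz":[0,0,1.12],"claw":8.54},
    {"rotation":[0,0,0],"xyz":[0,0,0],"claw":8},
    {"rotation":[0,0,0],"xyz":[0,0,0],"claw":7},
    {"rotation":[0,0,0],"xyz":[0,0,0],"claw":6},
    {"rotation":[0,0,0],"xyz":[0,0,0],"claw":5.4},
    {"rotation":[0,0,0],"xyz":[0,0,0],"claw":5.0},
  ],
)

```text
time_s: 16.55
position: [0.4631, 0.0534, 0.069]
tool_rot: [0.726, 0.688, -0.0, 0.0]
wrist_force: [-0.3, -0.5, 0.1]
gripper_width: 0.0503
gripper_force: 0.0
```

step_arm(
  moves=[
    {"rotation":[0,0,0],"xyz":[0,0,0],"claw":4.8},
    {"rotation":[0,0,0],"xyz":[0,0,0],"claw":3.6},
    {"rotation":[0,0,0],"xyz":[0,0,0],"claw":3.6},
    {"rotation":[0,0,0],"xyz":[0,0,0],"claw":3.6},
    {"rotation":[0,0,0],"xyz":[0,0,0],"claw":3.6},
    {"rotation":[0,0,0],"xyz":[0,0,-1],"claw":3.6},
    {"rotation":[0,0,0],"xyz":[0,0,-2],"claw":3.6},
    {"rotation":[0,0,0],"xyz":[0,0,-3.5],"claw":3.6},
    {"rotation":[0,0,0],"xyz":[0,0,-3.5],"claw":3.6},
    {"rotation":[0,0,0],"xyz":[0,0,-2],"claw":3.6},
  ],
)

```text
time_s: 17.55
position: [0.4637, 0.0535, 0.1915]
tool_rot: [0.726, 0.688, 0.001, 0.001]
wrist_force: [0.4, 0.4, -2.1]
gripper_width: 0.0414
gripper_force: 61.2
```

```bash
python3 -c "
from h import *
p=place([.6271,-.0150,.114],(0,-.035,0));print(p)
go(p[0],p[1],.11,.114)"
```

```text
[ 0.63108136 -0.04977282  0.        ]
17.55 shift cm [-9.4  17.25  8.21] turn [ 0.0027  0.0009 -0.168 ]
```

step_arm(
  moves=[
    {"rotation":[0,0,0],"xyz":[-1,1.8,0],"claw":3.6},
    {"rotation":[0,0,0],"xyz":[-1.7,3.1,0],"claw":3.6},
    {"rotation":[0,0,0],"xyz":[-2.1,3.9,0],"claw":3.6},
    {"rotation":[0,0,0],"xyz":[-2.1,3.9,0],"claw":3.6},
    {"rotation":[0,0,0],"xyz":[-1.6,2.95,0],"claw":3.6},
    {"rotation":[0,0,0],"xyz":[-0.9,1.6,0],"claw":3.6},
    {"rotation":[0.003,0.001,-0.084],"xyz":[0,0,0],"claw":3.6},
    {"rotation":[0,0,-0.084],"xyz":[0,0,1],"claw":3.6},
    {"rotation":[0,0,0],"xyz":[0,0,2],"claw":3.6},
    {"rotation":[0,0,0],"xyz":[0,0,2],"claw":3.6},
  ],
)

```text
time_s: 18.55
position: [0.6297, -0.0497, 0.138]
tool_rot: [0.666, 0.746, -0.001, -0.001]
wrist_force: [0.1, 0.0, -2.6]
gripper_width: 0.0413
gripper_force: 61.5
```

step_arm(
  moves=[
    {"rotation":[0,0,0],"xyz":[0,0,2],"claw":3.6},
    {"rotation":[0,0,0],"xyz":[0,0,2],"claw":3.6},
    {"rotation":[0,0,0],"xyz":[0,0,1.5],"claw":3.6},
    {"rotation":[0,0,0],"xyz":[0,0,1],"claw":3.6},
    {"rotation":[0,0,0],"xyz":[0,0,0.5],"claw":3.6},
    {"rotation":[0,0,0],"xyz":[0,0,0],"claw":3.6},
    {"rotation":[0,0,0],"xyz":[0,0,0],"claw":3.6},
    {"rotation":[0,0,0],"xyz":[0,0,0],"claw":3.6},
    {"rotation":[0,0,0],"xyz":[0,0,0],"claw":3.6},
    {"rotation":[0,0,0],"xyz":[0,0,0],"claw":3.6},
  ],
)

```text
time_s: 19.55
position: [0.6297, -0.0497, 0.0688]
tool_rot: [0.666, 0.746, -0.001, -0.001]
wrist_force: [0.2, 0.4, -1.4]
gripper_width: 0.0414
gripper_force: 61.5
```

```bash
python3 -c "
from h import *
go(.6311,-.0498,.0632,.114)"
```

```text
19.55 shift cm [-0.03  0.14  0.56] turn [-0.0028 -0.0006 -0.    ]
```

step_arm(
  moves=[
    {"rotation":[-0.003,0,0],"xyz":[-0.03,0.14,0.1],"claw":3.6},
    {"rotation":[0,0,0],"xyz":[0,0,0.2],"claw":3.6},
    {"rotation":[0,0,0],"xyz":[0,0,0.15],"claw":3.6},
    {"rotation":[0,0,0],"xyz":[0,0,0.1],"claw":3.6},
    {"rotation":[0,0,0],"xyz":[0,0,0.04],"claw":3.6},
    {"rotation":[0,0,0],"xyz":[0,0,0],"claw":3.6},
    {"rotation":[0,0,0],"xyz":[0,0,0],"claw":4.6},
    {"rotation":[0,0,0],"xyz":[0,0,0],"claw":5.4},
    {"rotation":[0,0,0],"xyz":[0,0,0],"claw":7},
    {"rotation":[0,0,0],"xyz":[0,0,0],"claw":8.54},
  ],
)

```text
time_s: 20.55
position: [0.6309, -0.0497, 0.0622]
tool_rot: [0.666, 0.746, 0.0, -0.0]
wrist_force: [-0.1, 0.8, 0.2]
gripper_width: 0.0808
gripper_force: 0.0
```

```bash
python3 -c "
from h import *
p=place([.4650,.0534,-.054],(0,.085,0));print(p)
go(p[0],p[1],.20,-.054)"
```

```text
[0.46958777 0.1382761  0.        ]
20.55 shift cm [ 20.52 -13.89 -13.75] turn [-0.0005 -0.0008  0.168 ]
```

step_arm(
  moves=[
    {"rotation":[0,0,0],"xyz":[0,0,-2],"claw":8.54},
    {"rotation":[0,0,0],"xyz":[0,0,-4],"claw":8.54},
    {"rotation":[0,0,0],"xyz":[0,0,-4],"claw":8.54},
    {"rotation":[0,0,0],"xyz":[1,-0.7,-2.5],"claw":8.54},
    {"rotation":[0,0,0],"xyz":[3,-2,-1.2],"claw":8.54},
    {"rotation":[0,0,0],"xyz":[4,-2.7,0],"claw":8.54},
    {"rotation":[0,0,0],"xyz":[4,-2.7,0],"claw":8.54},
    {"rotation":[0,0,0],"xyz":[4,-2.7,0],"claw":8.54},
    {"rotation":[0,0,0],"xyz":[3,-2,0],"claw":8.54},
    {"rotation":[0,0,0],"xyz":[1.5,-1.05,0],"claw":8.54},
  ],
)

```text
time_s: 21.55
position: [0.468, 0.1401, 0.1996]
tool_rot: [0.665, 0.747, 0.0, -0.001]
wrist_force: [0.3, 0.0, 0.5]
gripper_width: 0.0852
gripper_force: 0.0
```

step_arm(
  moves=[
    {"rotation":[0,0,0.084],"xyz":[0,0,0],"claw":8.54},
    {"rotation":[0,0,0.084],"xyz":[0,0,1],"claw":8.54},
    {"rotation":[0,0,0],"xyz":[0,0,1.5],"claw":8.54},
    {"rotation":[0,0,0],"xyz":[0,0,1],"claw":8.54},
    {"rotation":[0,0,0],"xyz":[0,0,0.5],"claw":8.54},
    {"rotation":[0,0,0],"xyz":[0,0,0],"claw":8.54},
    {"rotation":[0,0,0],"xyz":[0,0,0],"claw":8.54},
    {"rotation":[0,0,0],"xyz":[0,0,0],"claw":8.54},
    {"rotation":[0,0,0],"xyz":[0,0,0],"claw":8.54},
    {"rotation":[0,0,0],"xyz":[0,0,0],"claw":8.54},
  ],
)

```text
time_s: 22.55
position: [0.4702, 0.1381, 0.16]
tool_rot: [0.726, 0.688, 0.0, -0.0]
wrist_force: [-1.0, 0.4, 0.0]
gripper_width: 0.0854
gripper_force: 0.0
```

```bash
python3 -c "
from h import *
R=[.4648,.0534,-.054]
p=place(R,(0,.085,0));print(p)
go(p[0],p[1],.068,-.054)
c=get_calibration('wrist')
im=snapshot('wrist')
t=np.linspace(0,6.28,80)
for y,h,r in((0.085,.09,.032),(0.085,.1,.026),(0.085,.018,.039),(0,.018,.03)):
    q=proj(place(R,(0,y,h))+np.c_[r*np.cos(t),r*np.sin(t),0*t],c)
    cv2.polylines(im,[(q*16).round().astype(int)],True,(0,255,0),1,cv2.LINE_AA,4)
cv2.imwrite('pics/w5o.png',cv2.resize(im,None,fx=1.5,fy=1.5))
"
```

```text
[0.46938777 0.1382761  0.        ]
22.55 shift cm [ 0.   -0.08  9.2 ] turn [-0.0001 -0.0009 -0.    ]
```

View pics/w5o.png

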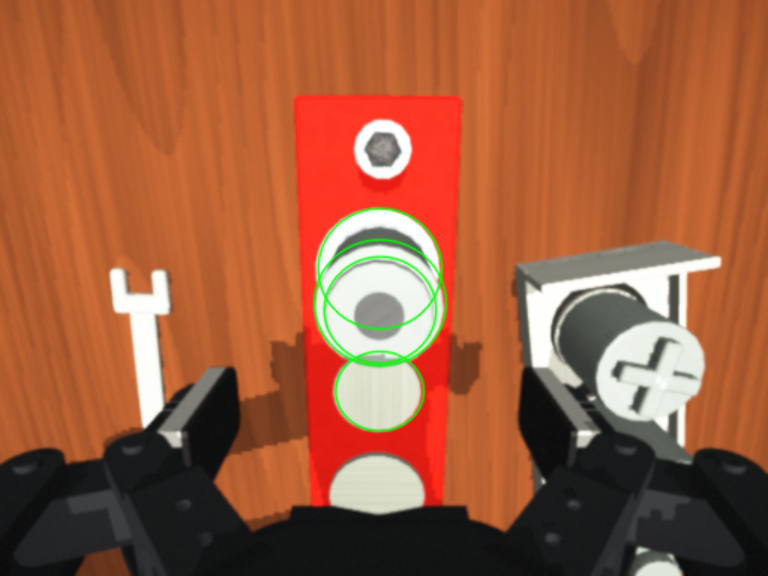

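The wide filter at (379,305) matches the overlay, and the socket at (382,149) is well clear. I'll grasp the wide filter.

step_arm(
  moves=[
    {"rotation":[0,0,0],"xyz":[0,-0.08,1],"claw":8.54},
    {"rotation":[0,0,0],"xyz":[0,0,2],"claw":8.54},
    {"rotation":[0,0,0],"xyz":[0,0,2.5],"claw":8.54},
    {"rotation":[0,0,0],"xyz":[0,0,2],"claw":8.54},
    {"rotation":[0,0,0],"xyz":[0,0,1.2],"claw":8.54},
    {"rotation":[0,0,0],"xyz":[0,0,0.5],"claw":8.54},
    {"rotation":[0,0,0],"xyz":[0,0,0],"claw":8.54},
    {"rotation":[0,0,0],"xyz":[0,0,0],"claw":8},
    {"rotation":[0,0,0],"xyz":[0,0,0],"claw":7.4},
    {"rotation":[0,0,0],"xyz":[0,0,0],"claw":6.8},
  ],
)

```text
time_s: 23.6
position: [0.4698, 0.1383, 0.0685]
tool_rot: [0.726, 0.688, 0.001, -0.0]
wrist_force: [0.1, -0.1, -0.5]
gripper_width: 0.0679
gripper_force: 0.0
```

step_arm(
  moves=[
    {"rotation":[0,0,0],"xyz":[0,0,0],"claw":6.6},
    {"rotation":[0,0,0],"xyz":[0,0,0],"claw":5.4},
    {"rotation":[0,0,0],"xyz":[0,0,0],"claw":5.4},
    {"rotation":[0,0,0],"xyz":[0,0,0],"claw":5.4},
    {"rotation":[0,0,0],"xyz":[0,0,0],"claw":5.4},
    {"rotation":[0,0,0],"xyz":[0,0,-1],"claw":5.4},
    {"rotation":[0,0,0],"xyz":[0,0,-2],"claw":5.4},
    {"rotation":[0,0,0],"xyz":[0,0,-3.5],"claw":5.4},
    {"rotation":[0,0,0],"xyz":[0,0,-3.5],"claw":5.4},
    {"rotation":[0,0,0],"xyz":[0,0,-2],"claw":5.4},
  ],
)

```text
time_s: 24.6
position: [0.4696, 0.1382, 0.1902]
tool_rot: [0.726, 0.688, 0.001, 0.0]
wrist_force: [1.0, -0.5, -4.7]
gripper_width: 0.0612
gripper_force: 67.5
```

```bash
python3 -c "
from h import *
p=place([.6271,-.0150,.114],(0,-.105,0));print(p)
go(p[0],p[1],.11,.114)"
```

```text
[ 0.63904409 -0.11931845  0.        ]
24.6 shift cm [-24.81  18.3    8.02] turn [ 0.0013 -0.001  -0.1679]
```

step_arm(
  moves=[
    {"rotation":[0,0,0],"xyz":[-1.6,1.2,0],"claw":5.4},
    {"rotation":[0,0,0],"xyz":[-2.8,2.1,0],"claw":5.4},
    {"rotation":[0,0,0],"xyz":[-3.4,2.5,0],"claw":5.4},
    {"rotation":[0,0,0],"xyz":[-3.6,2.6,0],"claw":5.4},
    {"rotation":[0,0,0],"xyz":[-3.6,2.6,0],"claw":5.4},
    {"rotation":[0,0,0],"xyz":[-3.4,2.5,0],"claw":5.4},
    {"rotation":[0,0,0],"xyz":[-2.8,2.1,0],"claw":5.4},
    {"rotation":[0,0,0],"xyz":[-2.2,1.6,0],"claw":5.4},
    {"rotation":[0,0,0],"xyz":[-1.4,1.1,0],"claw":5.4},
    {"rotation":[0,0,-0.084],"xyz":[0,0,0],"claw":5.4},
  ],
)

```text
time_s: 25.6
position: [0.6385, -0.1218, 0.186]
tool_rot: [0.697, 0.717, -0.001, -0.001]
wrist_force: [-0.0, -0.2, -5.7]
gripper_width: 0.0614
gripper_force: 67.6
```

step_arm(
  moves=[
    {"rotation":[0,0,-0.084],"xyz":[0,0,0],"claw":5.4},
    {"rotation":[0,0,0],"xyz":[0,0,1.5],"claw":5.4},
    {"rotation":[0,0,0],"xyz":[0,0,2.5],"claw":5.4},
    {"rotation":[0,0,0],"xyz":[0,0,3],"claw":5.4},
    {"rotation":[0,0,0],"xyz":[0,0,2.5],"claw":5.4},
    {"rotation":[0,0,0],"xyz":[0,0,1.5],"claw":5.4},
    {"rotation":[0,0,0],"xyz":[0,0,0.5],"claw":5.4},
    {"rotation":[0,0,0],"xyz":[0,0,0],"claw":5.4},
    {"rotation":[0,0,0],"xyz":[0,0,0],"claw":5.4},
    {"rotation":[0,0,0],"xyz":[0,0,0],"claw":5.4},
  ],
)

```text
time_s: 26.6
position: [0.6397, -0.1197, 0.0742]
tool_rot: [0.666, 0.746, 0.001, 0.001]
wrist_force: [0.2, -0.1, -4.8]
gripper_width: 0.0613
gripper_force: 67.5
```

```bash
python3 -c "
from h import *
go(.6390,-.1193,.0625,.114)"
```

```text
26.6 shift cm [ 0.05 -0.07  1.17] turn [ 0.0022  0.0004 -0.0002]
```

step_arm(
  moves=[
    {"rotation":[0.002,0,0],"xyz":[0.05,-0.07,0.3],"claw":5.4},
    {"rotation":[0,0,0],"xyz":[0,0,0.4],"claw":5.4},
    {"rotation":[0,0,0],"xyz":[0,0,0.3],"claw":5.4},
    {"rotation":[0,0,0],"xyz":[0,0,0.12],"claw":5.4},
    {"rotation":[0,0,0],"xyz":[0,0,0.05],"claw":5.4},
    {"rotation":[0,0,0],"xyz":[0,0,0],"claw":5.4},
    {"rotation":[0,0,0],"xyz":[0,0,0],"claw":6.6},
    {"rotation":[0,0,0],"xyz":[0,0,0],"claw":7.2},
    {"rotation":[0,0,0],"xyz":[0,0,0],"claw":8.54},
    {"rotation":[0,0,0],"xyz":[0,0,0],"claw":8.54},
  ],
)

```text
time_s: 27.6
position: [0.6378, -0.119, 0.0606]
tool_rot: [0.666, 0.746, -0.001, -0.001]
wrist_force: [-0.2, -0.4, 0.7]
gripper_width: 0.0853
gripper_force: 0.0
```

step_arm(
  moves=[
    {"rotation":[0,0,0],"xyz":[0,0,0],"claw":8.54},
    {"rotation":[0,0,0],"xyz":[0,0,-2],"claw":8.54},
    {"rotation":[0,0,0],"xyz":[0,0,-3.5],"claw":8.54},
    {"rotation":[0,0,0],"xyz":[0,0,-4],"claw":8.54},
    {"rotation":[0,0,0],"xyz":[0,0,-4],"claw":8.54},
    {"rotation":[0,0,0],"xyz":[-2,0,-3],"claw":8.54},
    {"rotation":[0,0,0],"xyz":[-3,0,-1],"claw":8.54},
    {"rotation":[0,0,0],"xyz":[-3,0,0],"claw":8.54},
    {"rotation":[0,0,0],"xyz":[-2,0,0],"claw":8.54},
    {"rotation":[0,0,0],"xyz":[0,0,0],"claw":8.54},
  ],
)

```text
time_s: 28.6
position: [0.649, -0.221, 0.2345]
tool_rot: [0.667, 0.745, -0.001, -0.002]
wrist_force: [-1.0, 0.3, -1.0]
gripper_width: 0.0849
gripper_force: 0.0
```

```bash
python3 -c "
from h import *
print(get_obs()['time_s'])
I=[snapshot('scene'),snapshot('side')]
c=get_calibration('wrist');I.append(snapshot('wrist'))
t=np.linspace(0,6.28,80);L=[.6271,-.015,.114]
for c,im in zip((get_calibration('scene'),get_calibration('side'),c),I):
  for y,h,r in((.105,.066,.03),(.035,.082,.028),(-.035,.062,.023),(-.105,.072,.032),(-.105,0,.034),(-.035,0,.034),(.035,0,.034),(.105,0,.034)):
    q=proj(place(L,(0,y,h+.012))+np.c_[r*np.cos(t),r*np.sin(t),0*t],c)
    cv2.polylines(im,[(q*16).round().astype(int)],True,(0,255,0),1,cv2.LINE_AA,4)
a=I[0][120:370,170:360];b=I[1][70:320,170:350]
cv2.imwrite('pics/end.png',cv2.resize(np.hstack([a,b]),None,fx=2.1,fy=2.1,interpolation=cv2.INTER_CUBIC))
cv2.imwrite('pics/endw.png',I[2])
"
```

```text
28.6
```

View pics/end.png

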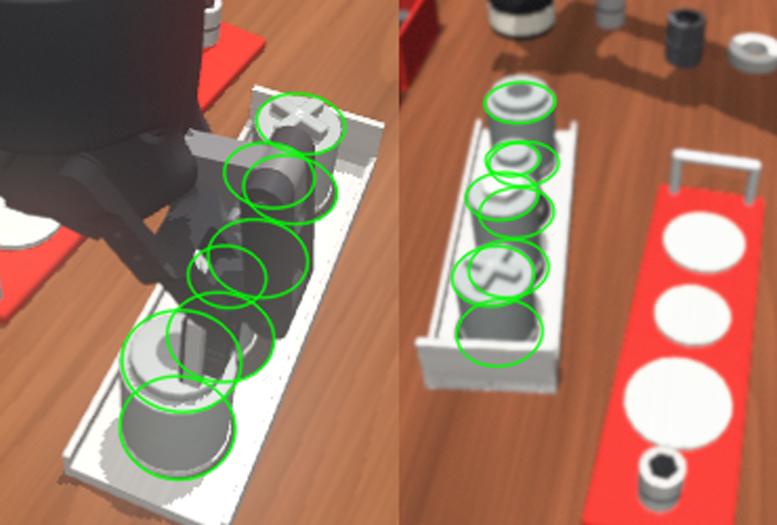

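The final view shows all four filters upright on their pads: old, nut, slim, wide from front to rear, matching the green outlines. The socket is still on the rack and the gripper is clear, so I'm handing in.

```bash
python3 -c "
from rig import *
print(close_job())"
```

```text
the job is handed in; nothing more can be done
None
```

The job is handed in at 28.6 s: the old filter stands on the front pad with the hex-top, slim and wide filters behind it in that order, all upright and within about 2 mm of pad centre in the last images, and the socket was left alone.

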